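# Isolate the capacitor bank: slacken a nut of unknown thread and open its sliding link

## Robot

A 6-joint arm with a two-finger parallel gripper is mounted at the origin on the work surface. World frame = base frame: x ahead of the robot, y to its left, z up, the work surface at z = 0. Lengths are in mm, angles in rad, forces in N, time in s.
With the tool pointing down it reaches from about 300 to 775 mm from the base axis. Payload 14.6 kg.
Tool frame: the origin (TCP) lies between the finger pads; the fingertips stand 8 mm ahead of it and the grasp point (between the pads) lies 11 mm behind it; z points along the fingers, y is the direction in which the jaws open and shut (so a half turn about z gives the same grasp; the last joint's range is limited). The gripper opens to 94 mm and grips with 3 to 60 N. Pads are 16 mm wide; open, the fingers measure 119 mm over their backs; the gripper's body (75 mm by 177 mm) begins 78 mm behind the grasp point.
Start: joints at [1.106, 0.3, 1.521, -0, 1.321, -0.067], TCP at [213.062, 507.044, 213.446] pointing down, gripper open.
Joint ranges: [-3.03, 3.03], [-0.79, 2.21], [0.23, 2.52], [-1.04, 4.18], [0, 3.07], [-2.55, 2.55]. Speed limits (rad/s): [2.22, 2.22, 2.57, 3.14, 3.14, 3.14].

## Interface

Orientations are given as [roll, pitch, yaw] about the fixed x, y, z axes, in that order (R = Rz(yaw) Ry(pitch) Rx(roll)).
In Python, from cell import manip gives the robot as it stands. The module is installed in compiled form; this text tells all that it offers.
- The arm moves only by the tool send_rows, never from a script. Its argument "series" is a list that holds one entry, the list of rows, each a list of 5 numbers: the opening, from 0 (shut) to 1 (fully open), then the shift along the tool's x, y, z in mm, then the turn about the tool's z in degrees. In form: [[[gripper, dx, dy, dz, roll], ...]]. A call has 1 to 10 rows; each row is the pose to reach, as a shift and turn from the pose commanded when the call began, along the tool's axes at that moment; what a row does not reach only later rows make up. A row lasts 1/10 s, in which the tool goes at most 50 mm and 8.59 degrees, less where a joint would pass 70% of its speed; a pose out of reach is approached as far as the arm can. A call with a gripper value outside its range is refused whole. The fingers move at their own pace and stop on an object; "newtons" is the grip in N (left out, the last holds). Time passes only in rows, so rows that repeat a pose let the fingers close. It gives the time, the measured TCP pose, the force and the opening at its end, in the units of the state.
- manip.read_state(): the state, without advancing time (a new reading comes with each control period).
- manip.camera(name): name is "scene" or "top"; returns a dict with "img" (384x512x3 uint8, red, green, blue), "vfov" (degrees; the focal length in pixels is half the picture's height over the tangent of half this angle, whatever the lens; pixels are square), "cx", "cy" (the principal point, pixels), "pose" (4x4, takes a point from camera to world coordinates). Camera axes: x right, y down, z forward; pixel columns grow to the right and rows downward; lengths in mm; the calibration is good to about 2 mm. A picture is of the moment at which its call begins. There is no depth.
- manip.sign_off(): hands the job in, once; it reports no verdict.
Trained networks look in a picture, given as the dict that the camera call returned (one of the last four; its "shot" number tells which), for a name from the list of things; names that differ only in an ending like _2 or _b are one class to them, and where a whole thing is asked for, a point or a joint stands for the part that bears it (a point fixed in the world has none). Each returns a list of dicts, best first, with "conf" (0 to 1); they miss things now and then, are a little off and sometimes report something else, mostly with a low value. They report only what shows in the picture. A call takes as long as a camera call.
- manip.find_in(target, picture): "rect" ([left, top, width, height] in pixels, round what is visible of it).
- manip.silhouettes(target, picture): "pixels" (384x512 bool, what is visible of it) and "rect" ([left, top, width, height] in pixels, round what is visible of it).
The state is a dict: "clock": time; "joints": joint angles; "qd": joint speeds; "effort": joint torques, N m; "eef_pos": TCP position; "eef_rot": TCP orientation; "wrist_force": force on the tool from outside, world axes, zero at the start; "moment": the same for the moment, N m; "finger_gap": finger opening in mm.
Only numpy, scipy, OpenCV 4.12 (cv2) and the standard library are available. Lean on these libraries where they do the work, as an engineer would, in place of code of your own. Each camera call takes 0.05 s, during which the arm holds its last target. There are 200 camera calls.

## Task

Open the sliding isolator link in this inverter: slacken the brass nut by pushing the orange spanner that sits on it, at least an eighth of a turn, then slide the copper link by its red tab fully open, towards the free end of the spanner as you found it. Some of these studs have left-hand threads and you cannot see which, so feel gently for the way it gives, do not force anything that will not move, and leave everything else where it is.

Things in the scene. Friction and masses are not known exactly. Their poses are not given: they have to be found in the camera images.
- unit: The open inverter: a fixed metal tray 390 mm deep (x) by 524 mm wide (y), x -175..215 mm. Origin: below the nut on its vertical axis, at the table. Its x axis points from the nut along the copper link to the tall rear panel (104 mm), y to the unit's left (blue side, 74 mm), z up. Nothing in it is over 110 mm high. At negative x within 200 mm of the nut nothing but the spanner is over 63 mm.
- board (a point): Top of the green circuit board below the nut, 20 mm above the table; axes as the unit. Tall parts on it: capacitors (50 mm dia., tops at 102 mm) at x 30..195, y 90..255 mm; fans (tops at 96 mm) at y -262..-232; brass posts 105 mm high at (90, -115) and (155, -175); a white can 54 mm across, 90 mm high, at (170, -105).
- isolator_base (a point): Middle of the top of the isolator's black moulded base, 55 mm above the table; base 50 mm wide (unit y), from 65 mm on the spanner side of the nut to 180 mm behind it along the unit's x.
- nut_axis (a point): Point on the vertical axis of the brass nut and the spanner's ring, 72 mm above the table. The ring is 31 mm across; with washer and nut it fills 62 to 81 mm height; a 10 mm brass stud sticks up through it to 94 mm.
- spanner_handle (a point): Middle of the handle of the orange insulated ring spanner, 130 mm from the nut axis, 92 mm above the table. Handle straight, level, 22 mm wide, 13 mm thick, from 50 to 200 mm from the nut axis; its own -x axis points outwards, away from the nut. As found it points along the unit's -x, towards the robot. The spanner is captive on the nut and turns with it.
- spanner (a joint): Angle of nut and spanner, rad: 0 as found, positive anticlockwise from above, free swing at most 1.6 either way. One way only slackens it: it runs stiffly but steadily, about 5 to 6 N at the middle of the handle, and stays where left. The other way it is tight already and gives about 0.05 rad at 25 N. Which way differs from unit to unit and shows nowhere.
- link (a joint): Travel of the copper link, m: 0 closed (as found), growing as it slides along the unit's -x, to 0.035 fully open at its end stop. Clamped fast (gives 1 mm) until the nut is slackened by about 0.6 rad; then it slides with about 3 N and stays where left.
- link_tab (a point): Centre of the red insulated tab on the copper link, 81 mm above the table: 12 mm thick along the unit's x, 30 mm wide along y, 70 to 92 mm high; the copper below is at 62 mm. From the nut axis it stands 92 mm closed, 57 mm open. Behind it (larger x) lies flat copper, 58 to 62 mm high, for 57 mm up to a second stud with its nut (76 mm high).
- spare_ct: Loose blue ring (spare current transformer), 46 mm across, 20 mm tall, on the unit's green board, top 40 mm above the table. Origin: centre of its underside. Leave alone.
- screw_dish: Loose round steel dish of screws, 72 mm across, 18 mm tall, on the unit's green board. Origin: centre of its underside. Leave alone.
- screwdriver: Red-handled screwdriver, 200 mm, lying on the table to the robot's left. Leave alone.
- multimeter: Yellow multimeter, 170 x 85 x 34 mm, lying on the table to the right. Leave alone.
- cleaner_can: White can with a red cap, 58 mm across, 170 mm tall, standing on the table beside the unit. Leave alone.
- spare_capacitor: Black capacitor can with cream top, 50 mm across, 82 mm tall, standing on the table beside the unit. Leave alone.
- pliers: Blue-handled pliers, about 130 mm, lying on the table at the right. Leave alone.

How it is judged (in metres and radians):
On the way, in this order (a step that is already met when the one before it is completed fails the run):
1. the nut is slackened by at least 0.70 rad (40 degrees) the way it gives ((value of joint spanner above 0.7 rad or value of joint spanner below -0.7 rad)), for 0.2 s.
2. the link is slid open (value of joint link above 0.029 m), for 0.2 s.
At the end, for the whole second after the job is handed in: The nut stands slackened by at least 0.70 rad (40 degrees) from where it was found, the link is open by at least 29 mm of its 35 mm, and both are at rest ((value of joint spanner above 0.7 rad or value of joint spanner below -0.7 rad) and value of joint link above 0.029 m and velocity of joint link between -0.01 and 0.01 m/s and velocity of joint spanner between -0.05 and 0.05 rad/s); the robot touches nothing.
It fails at once if the unit, spanner or link is forced (over 60 N from the robot) (contact force between any of the fingers, the arm and unit above 60 N).
It fails at once if a bystander is moved by more than 30 mm (distance of any of spare_ct, screw_dish, screwdriver, multimeter, cleaner_can, spare_capacitor, pliers from where it was at the start of the episode above 0.03 m).
It also fails if it takes over 48 s, if anything falls off the work surface, if the arm or the gripper's body presses on something with over 40 N, if the wrist force passes 120 N, or if a joint passes its speed limit or range.

## Working session

There is one attempt and no reset: what is moved stays moved. The work goes in short steps, Python scripts to look and compute and a tool call to move; the robot and the scene stay as the last step left them, time stands still between calls to the robot, and variables do not carry over. Pictures are saved under pics/ and viewed, about 8 in all and at most 12, crops included, and the job is handed in when it is done.

Besides the shell and the picture viewer there is one more tool, called after ">>>" as name(argument=value, ...) on one line, values as JSON. send_rows: Moves the arm, as the interface text tells. Its arguments: {"type":"object","properties":{"series":{"type":"array"},"newtons":{"type":"number"}},"required":["series"]}

```bash
mkdir -p pics
cat > h.py <<'E'
import numpy as np, cv2
from cell import manip
def K(p):
    f=p["img"].shape[0]/2/np.tan(np.radians(p["vfov"])/2); return f,p["cx"],p["cy"]
def pix2w(p,uv,z):
    f,cx,cy=K(p); T=np.array(p["pose"]); d=T[:3,:3]@np.array([(uv[0]-cx)/f,(uv[1]-cy)/f,1]); o=T[:3,3]
    return o+d*(z-o[2])/d[2]
def w2pix(p,X):
    f,cx,cy=K(p); T=np.array(p["pose"]); c=T[:3,:3].T@(np.array(X)-T[:3,3]); return cx+f*c[0]/c[2],cy+f*c[1]/c[2]
E
python3 - <<'E'
from h import *
a=manip.camera("top"); b=manip.camera("scene")
for n,p in(("top",a),("scene",b)):
    cv2.imwrite(f"pics/{n}0.png",p["img"][:,:,::-1]); print(n,K(p),np.round(p["pose"],3).tolist())
    for t,z in(("spanner_handle",92),("link_tab",92),("nut_axis",81),("unit",74)):
        for r in manip.silhouettes(t,p)[:2]:
            ys,xs=np.nonzero(r["pixels"]); u=(xs.mean(),ys.mean()); print(t,round(r["conf"],2),np.round(r["rect"]),np.round(u,1),np.round(pix2w(p,u,z),1))
print(manip.read_state())
E
```

```text
top (np.float64(354.2458849642848), 256.1818041314065, 193.74423055677252) [[-0.015, -0.995, 0.097, 386.75], [-1.0, 0.018, 0.02, -27.261], [-0.022, -0.097, -0.995, 1256.268], [0.0, 0.0, 0.0, 1.0]]
spanner_handle 0.75 [193.  96. 170. 137.] [275.5 162.8] [602.6 -69.4  92. ]
spanner_handle 0.69 [266. 164.  13.  67.] [271.3 197.3] [487.7 -53.2  92. ]
link_tab 0.56 [272. 139.  13.  41.] [276.5 153.8] [633.1 -73.3  92. ]
nut_axis 0.83 [192.  95. 167. 134.] [275.3 163. ] [603.9 -69.3  81. ]
unit 0.6 [190.  97. 172. 139.] [275.6 163.1] [604.8 -70.3  74. ]
scene (np.float64(483.7239563712737), 254.92438400535963, 187.54611384127793) [[0.873, 0.351, -0.339, 1154.794], [0.487, -0.61, 0.625, -1164.973], [0.013, -0.711, -0.703, 1404.254], [0.0, 0.0, 0.0, 1.0]]
spanner_handle 0.67 [220. 178.  45.  36.] [240.4 194.7] [494.3 -60.6  92. ]
link_tab 0.69 [254. 207.  29.  19.] [272.  216.5] [650.  -99.2  92. ]
link_tab 0.69 [305. 125.  16.  23.] [312.6 136.9] [587.5 396.8  92. ]
nut_axis 0.59 [178. 157. 164. 138.] [264.8 223.3] [ 638.6 -132.5   81. ]
unit 0.75 [178. 152. 166. 144.] [265.1 223.3] [ 636.7 -126.2   74. ]
{'clock': 0.5, 'joints': array([ 1.10641761e+00,  2.99899201e-01,  1.52104873e+00, -2.08492486e-05,
        1.32067545e+00, -6.66080151e-02]), 'qd': array([-3.23113152e-05, -7.11571600e-04,  1.38737739e-03,  2.14117300e-06,
       -1.80538225e-04, -1.06636624e-03]), 'effort': array([ 9.00092664e-05, -5.31337094e+01, -3.52739954e+01,  7.08334730e-02,
        2.15531699e-02, -5.70280599e-05]), 'eef_pos': array([213.05125296, 507.03359482, 213.42538656]), 'eef_rot': array([-3.14156065e+00,  1.81105946e-05,  2.74382711e+00]), 'wrist_force': array([-0.3180871 ,  0.06886271, -0.61252132]), 'moment': array([-0.02311863, -0.01060174, -0.0157435 ]), 'finger_gap': 94.14553311975882}
```

Run:
```python
import cv2,numpy as np
a=cv2.imread("pics/top0.png")[80:250,170:380]; cv2.imwrite("pics/c0.png",cv2.resize(a,None,fx=3.7,fy=3.5,interpolation=cv2.INTER_CUBIC))
a=cv2.imread("pics/scene0.png")[110:310,160:360]; cv2.imwrite("pics/c1.png",cv2.resize(a,None,fx=3,fy=3,interpolation=cv2.INTER_CUBIC))
# orange mask axis
a=cv2.imread("pics/top0.png")
hsv=cv2.cvtColor(a,cv2.COLOR_BGR2HSV)
roi=np.zeros(a.shape[:2],bool); roi[130:240,255:300]=1
for n,m in(("orange",(hsv[...,0]>=5)&(hsv[...,0]<=18)&(hsv[...,1]>150)&(hsv[...,2]>120)),("red",((hsv[...,0]<4)|(hsv[...,0]>173))&(hsv[...,1]>150)&(hsv[...,2]>80))):
    ys,xs=np.nonzero(m&roi); print(n,len(xs),xs.min(),xs.max(),ys.min(),ys.max(),xs.mean(),ys.mean(),np.polyfit(ys,xs,1))
```

```text
orange 344 265 287 141 229 270.61046511627904 201.64825581395348 [-1.37522653e-01  2.98341668e+02]
red 52 273 286 141 196 279.90384615384613 163.32692307692307 [1.42569646e-01 2.56618384e+02]
```

View pics/c0.png

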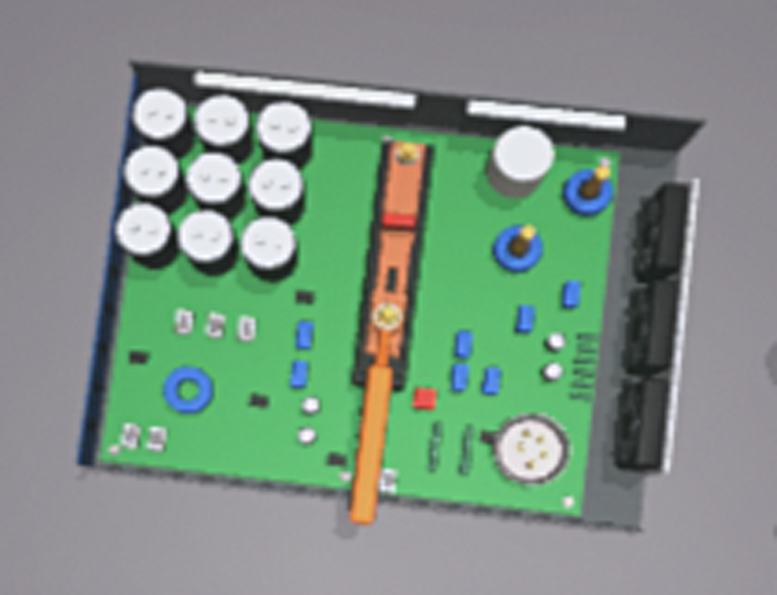

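View pics/scene0.png

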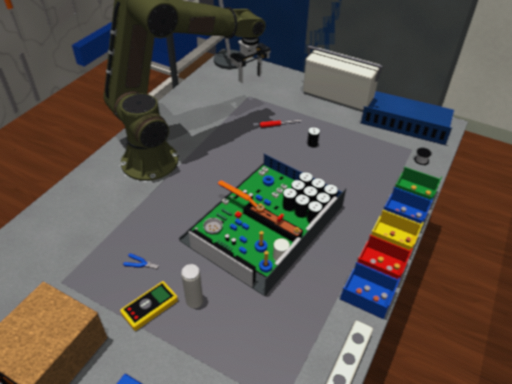

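Run:
```python
from h import *
p=manip.camera("top")
q=lambda u,v:(170+(u+.5)/3.7-.5,80+(v+.5)/3.5-.5)
P={}
for n,c,z in(("nut",(387,316),88),("tab",(399,217),92),("h1",(378,368),98),("h2",(363,522),98),("stud2",(406,152),76),("rearL",(134,63),104),("frontL",(79,463),74)):
    P[n]=pix2w(p,q(*c),z); print(n,np.round(q(*c),1),P[n].round(1))
for a,b in(("h2","h1"),("h2","nut"),("nut","tab"),("nut","stud2"),("h2","stud2")):
    d=P[b]-P[a]; print(a,b,np.hypot(*d[:2]).round(1),np.degrees(np.arctan2(d[1],d[0])).round(2))
s=manip.camera("scene")
for n in P: print(n,np.round(w2pix(s,P[n]),1))
```

```text
nut [274.2 169.9] [579.3 -64.8  88. ]
tab [277.5 141.6] [674.2 -77.5  92. ]
h1 [271.8 184.8] [528.4 -55.5  98. ]
h2 [267.7 228.8] [384.6 -39.5  98. ]
stud2 [279.4 123.1] [742.5 -86.   76. ]
rearL [205.9  97.6] [827.3 160.7 104. ]
frontL [191.  211.9] [444.7 216.2  74. ]
h2 h1 144.7 -6.35
h2 nut 196.4 -7.41
nut tab 95.7 -7.61
nut stud2 164.5 -7.39
h2 stud2 361.0 -7.4
nut [259.5 204.3]
tab [280.6 215.1]
h1 [248.9 196. ]
h2 [218.8 180.3]
stud2 [296.2 226.6]
rearL [344.6 187.7]
frontL [263.6 152.9]
```

The top view shows the nut at about (274,170), the tab at (277.5,142) and the handle from (272,185) to (268,229). The unit is turned about -7.4°. The scene view shows the area around the handle clear. I'll move above the middle of the handle with the jaws across it.

>>> send_rows(series=[[[0.45,-434,-420,60,-15.4],[0.45,-434,-420,60,-15.4],[0.45,-434,-420,60,-15.4],[0.45,-434,-420,60,-15.4],[0.45,-434,-420,60,-15.4],[0.45,-434,-420,60,-15.4],[0.45,-434,-420,60,-15.4],[0.45,-434,-420,60,-15.4],[0.45,-434,-420,60,-15.4],[0.45,-434,-420,60,-15.4]]])

```text
clock: 1.6
eef_pos: [408.8, 48.2, 164.3]
eef_rot: [3.141, 0.001, 3.013]
wrist_force: [1.4, -0.1, -0.1]
finger_gap: 42.2
```

>>> send_rows(series=[[[0.45,-54,-92,14,0],[0.45,-54,-92,14,0],[0.45,-54,-92,14,0],[0.45,-54,-92,14,0]]])

```text
clock: 2.0
eef_pos: [450.0, -48.8, 149.7]
eef_rot: [3.141, -0.001, 3.01]
wrist_force: [0.2, 0.9, -0.0]
finger_gap: 42.6
```

Run:
```python
from h import *
p=manip.camera("scene"); cv2.imwrite("pics/s1.png",cv2.resize(p["img"][90:290,150:350,::-1],None,fx=3,fy=3,interpolation=cv2.INTER_CUBIC))
s=manip.read_state();print(s["eef_pos"],s["wrist_force"],s["moment"],s["clock"])
```

```text
[449.80715026 -47.67328747 150.00231574] [0.71472242 0.85415633 0.44347689] [ 0.04606192 -0.01498475  0.04702666] 2.05
```

View pics/s1.png

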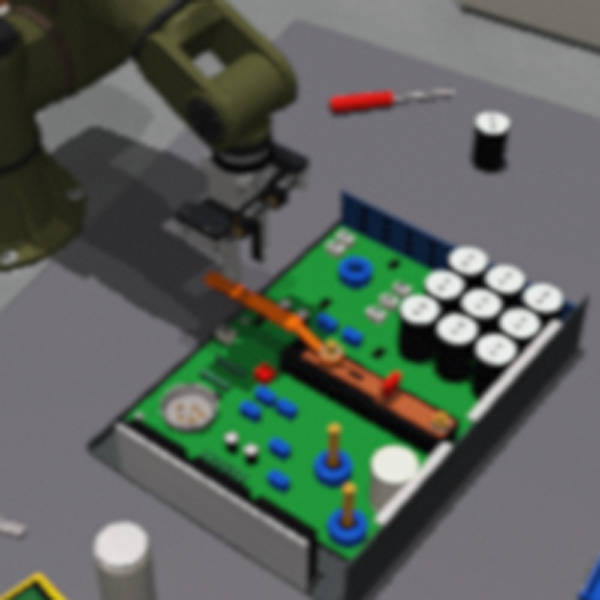

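In the scene crop, the fingers at about (230,260) and (257,245) hang above the handle, one on each side of it. Next I lower them.

>>> send_rows(series=[[[0.45,0,0,25,0],[0.45,0,0,40,0],[0.45,0,0,45,0],[0.45,0,0,50,0],[0.45,0,0,56,0],[0.45,0,0,62,0],[0.45,0,0,62,0],[0.45,0,0,62,0]]])

```text
clock: 2.85
eef_pos: [450.1, -47.9, 88.2]
eef_rot: [-3.142, 0.0, 3.013]
wrist_force: [0.4, -0.6, 0.2]
finger_gap: 42.2
```

>>> send_rows(series=[[[0.45,0,4,0,0],[0.45,0,7,0,0],[0.45,0,9,0,0],[0.45,0,10,0,0],[0.45,0,11,0,0],[0.45,0,12,0,0],[0.45,0,13,0,0],[0.45,0,13,0,0]]])

```text
clock: 3.65
eef_pos: [451.6, -35.5, 88.2]
eef_rot: [-3.141, -0.0, 3.013]
wrist_force: [-1.1, -4.7, 1.0]
finger_gap: 42.6
```

>>> send_rows(series=[[[0.45,0,1,0,0],[0.45,0,2,0,0],[0.45,0,3,0,0],[0.45,0,3,0,0],[0.45,0,3,0,0]]])

```text
clock: 4.15
eef_pos: [451.9, -33.2, 88.1]
eef_rot: [-3.14, -0.0, 3.012]
wrist_force: [-3.1, -11.3, 1.7]
finger_gap: 42.4
```

Towards +y the force climbs past 6 N, to 11 N, so that is the tight side. Now I try the other way.

>>> send_rows(series=[[[0.45,0,-8,0,0],[0.45,0,-16,0,0],[0.45,0,-20,0,0],[0.45,0,-22,0,0],[0.45,0,-24,0,0],[0.45,0,-26,0,0],[0.45,0,-28,0,0],[0.45,0,-30,0,0],[0.45,0,-30,0,0]]])

```text
clock: 5.05
eef_pos: [447.9, -61.4, 88.0]
eef_rot: [3.141, -0.001, 3.013]
wrist_force: [-1.7, 3.9, 1.3]
finger_gap: 42.1
```

>>> send_rows(series=[[[0.45,0,-2,0,0],[0.45,0,-4,0,0],[0.45,0,-6,0,0],[0.45,0,-8,0,0],[0.45,0,-10,0,0],[0.45,0,-10,0,0]]])

```text
clock: 5.65
eef_pos: [446.5, -71.3, 87.9]
eef_rot: [3.141, -0.001, 3.013]
wrist_force: [-2.6, 4.5, 1.0]
finger_gap: 42.6
```

It gives steadily at about 4.5 N this way (anticlockwise). I follow the arc.

>>> send_rows(series=[[[0.45,-3,-6,0,-3],[0.45,-6,-12,0,-6],[0.45,-8,-18,0,-8],[0.45,-10,-24,0,-10],[0.45,-12.5,-30,0,-12],[0.45,-15,-36,0,-14],[0.45,-18.5,-42,0,-16.5],[0.45,-22,-47.5,0,-19],[0.45,-22,-47.5,0,-19]]])

```text
clock: 6.55
eef_pos: [462.1, -121.7, 87.6]
eef_rot: [3.14, -0.002, -2.937]
wrist_force: [-1.9, 1.7, -0.6]
finger_gap: 42.2
```

>>> send_rows(series=[[[0.45,-2,-6,0,-2],[0.45,-4,-12.5,0,-4],[0.45,-6,-18.5,0,-6],[0.45,-9,-24.5,0,-9],[0.45,-12,-30,0,-11],[0.45,-15,-36,0,-13],[0.45,-18.5,-41.5,0,-15],[0.45,-22.5,-46.5,0,-17],[0.45,-26.5,-52,0,-17],[0.45,-26.5,-52,0,-17]]])

```text
clock: 7.55
eef_pos: [498.5, -167.4, 87.5]
eef_rot: [3.14, -0.002, -2.642]
wrist_force: [-2.9, -0.1, -0.0]
finger_gap: 42.3
```

Run:
```python
from h import *
p=manip.camera("top"); cv2.imwrite("pics/t2.png",cv2.resize(p["img"][90:260,180:380,::-1],None,fx=4,fy=3.5,interpolation=cv2.INTER_CUBIC))
s=manip.read_state();print(s["eef_pos"],s["wrist_force"],s["joints"],s["clock"])
```

```text
[ 498.64450976 -167.28451014   87.60237584] [-2.40213755  0.22994786 -0.28137334] [-3.93136616e-01  3.89404377e-01  1.71657472e+00 -4.34135202e-04
  1.03722510e+00 -2.46303598e+00] 7.6
```

View pics/t2.png

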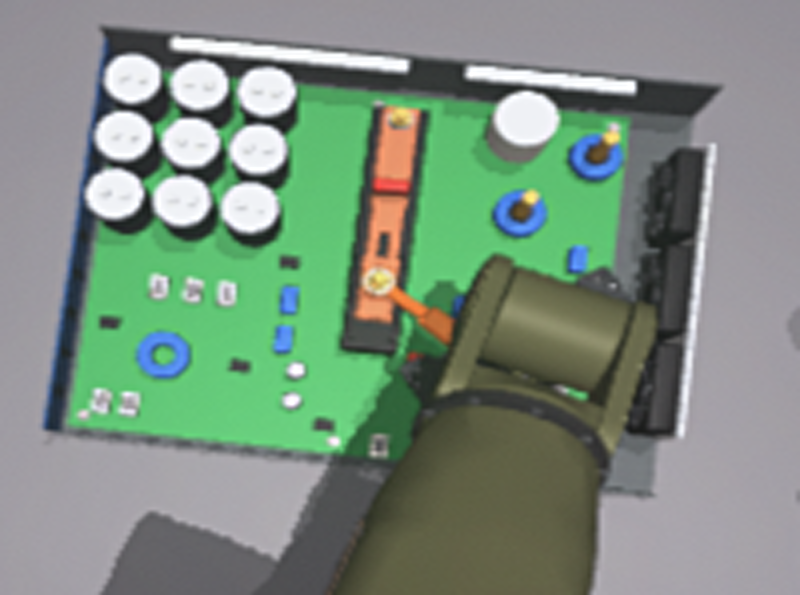

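The handle now points towards lower right in the crop, with the nut at (378,282) and the root at (440,325), which is about 0.95 rad. The tab at (390,185) has not moved. I back off, lift and go behind the tab with the fingers shut.

>>> send_rows(series=[[[0.45,0,4,0,0],[0.45,0,8,0,0],[0.45,0,8,-30,0],[0.45,0,8,-78,0],[0.45,0,8,-78,0]]])

```text
clock: 8.1
eef_pos: [497.4, -160.7, 171.9]
eef_rot: [-3.134, 0.006, -2.642]
wrist_force: [0.6, -0.2, -0.2]
finger_gap: 42.4
```

>>> send_rows(series=[[[0,-214,-26,0,36],[0,-214,-26,0,36],[0,-214,-26,0,36],[0,-214,-26,0,36],[0,-214,-26,0,36],[0,-214,-26,0,36],[0,-214,-26,0,36]]], newtons=10)

```text
clock: 8.8
eef_pos: [695.0, -80.6, 165.6]
eef_rot: [-3.142, -0.001, 3.014]
wrist_force: [-0.5, -0.5, 0.2]
finger_gap: 0.1
```

Run:
```python
from h import *
p=manip.camera("scene"); cv2.imwrite("pics/s3.png",cv2.resize(p["img"][120:270,190:350,::-1],None,fx=4,fy=4,interpolation=cv2.INTER_CUBIC))
s=manip.read_state();print(s["eef_pos"],s["eef_rot"],s["wrist_force"],s["finger_gap"],s["clock"])
```

```text
[694.85070581 -80.9338558  166.12917287] [-3.14152211e+00 -7.84368639e-05  3.01335449e+00] [-0.28054265 -0.6197369  -0.20397773] 0.019430443947823728 8.85
```

View pics/s3.png

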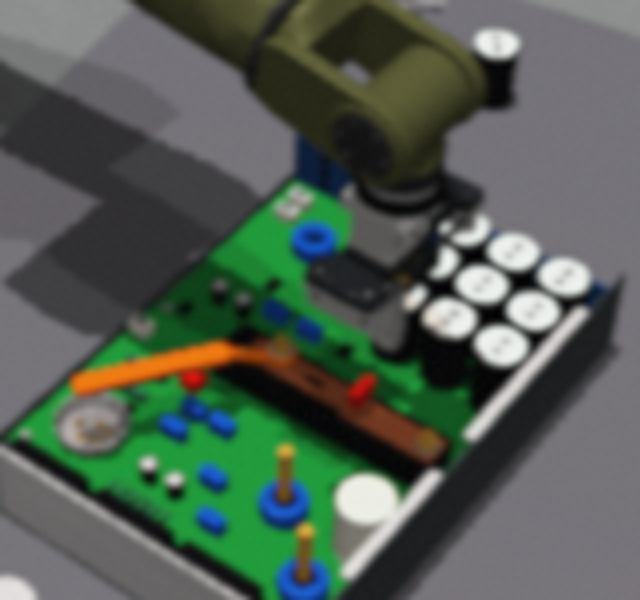

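The spanner is well turned, and the tab at crop (362,387) matches my predicted position. The fingers hang behind it, so I lower carefully.

>>> send_rows(series=[[[0,0,0,35,0],[0,0,0,62,0],[0,0,0,70,0],[0,0,0,76,0],[0,0,0,82,0],[0,0,0,86,0],[0,0,0,89,0],[0,0,0,89,0]]])

```text
clock: 9.65
eef_pos: [695.6, -80.6, 77.2]
eef_rot: [-3.142, 0.0, 3.013]
wrist_force: [-0.1, -0.2, 0.4]
finger_gap: 0.5
```

>>> send_rows(series=[[[0,4,0,0,0],[0,7,0,0,0],[0,9,0,0,0],[0,11,0,0,0],[0,13,0,0,0],[0,15,0,0,0],[0,17,0,0,0],[0,19,0,0,0],[0,21,0,0,0],[0,23,0,0,0]]])

```text
clock: 10.65
eef_pos: [672.7, -77.5, 77.3]
eef_rot: [3.142, 0.0, 3.013]
wrist_force: [2.7, 1.4, 2.6]
finger_gap: 0.6
```

>>> send_rows(series=[[[0,2,0,0,0],[0,4,0,0,0],[0,6,0,0,0],[0,8,0,0,0],[0,10,0,0,0],[0,12,0,0,0],[0,14,0,0,0],[0,16,0,0,0],[0,17,0,0,0],[0,17,0,0,0]]])

```text
clock: 11.65
eef_pos: [655.7, -75.5, 77.0]
eef_rot: [-3.141, -0.001, 3.013]
wrist_force: [2.2, 0.2, 1.5]
finger_gap: 0.3
```

>>> send_rows(series=[[[0,1,0,0,0],[0,2,0,0,0],[0,3,0,0,0],[0,4,0,0,0],[0,4,0,0,0]]])

```text
clock: 12.15
eef_pos: [654.1, -75.3, 77.4]
eef_rot: [-3.142, 0.007, 3.012]
wrist_force: [22.0, -2.2, -8.1]
finger_gap: 0.4
```

The force has risen to 22 N at the expected end stop. I back off, lift and look.

>>> send_rows(series=[[[0,-5,0,0,0],[0,-12,0,0,0],[0,-16,0,0,0],[0,-16,0,-40,0],[0,-16,0,-90,0],[0,-16,0,-110,0]]])

```text
clock: 12.75
eef_pos: [668.9, -77.2, 192.1]
eef_rot: [-3.141, 0.005, 3.013]
wrist_force: [0.1, 0.5, 0.2]
finger_gap: 0.6
```

Run:
```python
from h import *
p=manip.camera("scene"); cv2.imwrite("pics/s4.png",cv2.resize(p["img"][120:270,190:350,::-1],None,fx=4,fy=4,interpolation=cv2.INTER_CUBIC))
ux=np.array([.9917,-.1288,0]);nut=np.array([579.4,-64.8,0])
for r in manip.silhouettes("link_tab",p)[:2]: 
    ys,xs=np.nonzero(r["pixels"]); w=pix2w(p,(xs.mean(),ys.mean()),81); print(r["conf"],r["rect"],w,(w-nut)@ux)
for d in (92,65,63,57): print(d,w2pix(p,nut+d*ux+[0,0,92]))
s=manip.read_state();print(s["eef_pos"],s["wrist_force"],s["clock"])
```

```text
0.45 [246.6, 200.9, 30.7, 18.5] [606.56018289 -82.76504909  81.        ] 29.24865169521609
92 (np.float64(279.8734614075895), np.float64(214.61305835097542))
65 (np.float64(273.81810215025416), np.float64(211.31015323836942))
63 (np.float64(273.37260064873163), np.float64(211.0671537523735))
57 (np.float64(272.0385944100143), np.float64(210.33951797737467))
[668.89544759 -77.20915834 190.77993563] [ 0.26175629 -0.15190564  0.33351137] 12.85
```

View pics/s4.png

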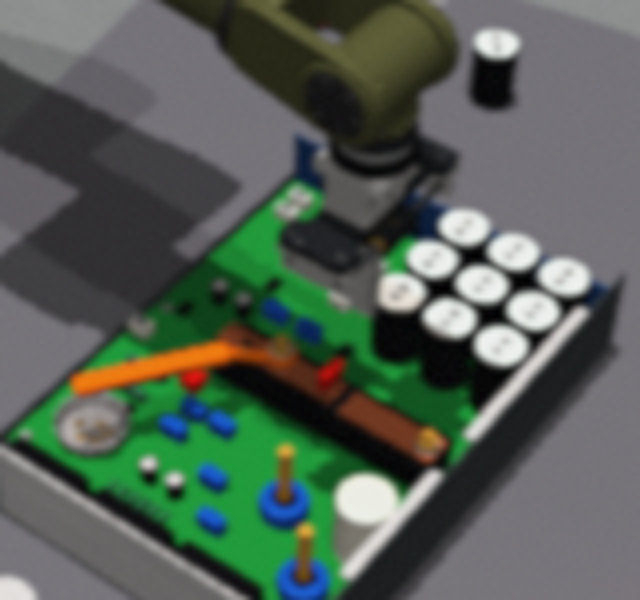

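The tab moved from crop (362,387) to (331,372). That is 7.75 px, against 7.8 px predicted for 35 mm of travel, so the link is fully open. The spanner has stayed in place and the arm is clear.

```bash
python3 -c "
from cell import manip
s=manip.read_state(); print(s['eef_pos'],s['qd'].round(3)); print(manip.sign_off())"
```

```text
[668.89544759 -77.20915834 190.77993563] [-0.002  0.051  0.071 -0.    -0.051 -0.001]
the job is handed in; nothing more can be done
None
```

I slackened the nut and slid the link fully open, and the job is handed in; the hand-in gave no verdict.

- **Finding the direction:** I put the open fingers either side of the handle. Clockwise was tight: the force climbed to about 11 N, so I stopped. Anticlockwise gave steadily at about 4–5 N.
- **Nut:** I swung the spanner anticlockwise. The top picture puts it at about 0.95 rad, against the 0.70 needed. I did not measure it more closely than that, but it had not shifted in the last picture.
- **Link:** I pushed the red tab with the fingers shut. It ran at about 3 N and then hit the end stop, where the force rose to about 22 N.
- **Last check:** In the pictures before and after, the tab moved 7.75 px, against 7.8 px predicted for 35 mm, so it is open about 34–35 mm. The network's own tab detection disagreed: its confidence was low (0.45) and its box was larger than the tab, so I set it aside.
- **End state:** The arm was about 190 mm up, clear of everything, with no force at the wrist. I touched none of the loose items, and those in the last picture looked unmoved. The highest force I read was about 22 N.

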